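# Put a stray jigsaw piece in the turning sorter

## Task

Give the revolving jigsaw sorter a gentle push so that it turns freely past everyone round the table, then take the stray wooden piece by its knob and, without stopping the sorter, follow the empty bowl round with it, holding it close above the middle of the bowl for a good four seconds while the bowl travels. Still moving along with the bowl, lower the piece right down onto its floor before letting go, draw your hand away, and finish once the sorter has come to rest. Leave everything else on the table, and the pieces in the other two bowls, as they are.

Things in the scene. Friction and masses are not known exactly. Their poses are not given: they have to be found in the camera images.
- sorter (a joint): Angle (rad) of the revolving sorter, a round wooden board 360 mm across, its top 40 mm above the table, on a free ball bearing. No stops; counter-clockwise from above is positive; 0 and at rest at the start. Turning part 2.2 kg, inertia 0.035 kg m2, friction 0.0019 N m plus 0.0008 N m s/rad: coasts from 1.2 to 0.4 rad/s in 11 s (varies 20 percent). Keep it under 2 rad/s, follow it over 0.25.
- sorter_axis (a point): Fixed point on the sorter's axis of rotation, at the level of the board's top (40 mm above the table).
- empty_bowl (a point): Middle of the inner floor of the one empty bowl, 108 mm from the axis, 44 mm above the table; travels with the sorter. White ceramic, nearly straight walls: inside 100 mm across at the floor, outside 114 mm at the rim, which is 26 mm above this point; wall 4.5 mm. Its outside wall begins at the board, 4 mm below this point.
- bowl_b (a point): The same point of the next bowl, 120 deg counter-clockwise from the empty one; it holds a piece.
- bowl_c (a point): The same point of the third bowl, 240 deg counter-clockwise from the empty one; it holds a piece.
- piece: The stray easy-grip jigsaw piece, the only one lying by itself on the bare table, left or right of the sorter. Plywood square 40 x 40 x 10 mm with two round tabs (reaching 31 mm from the middle on +x and +y) and an upright turned knob in the middle, 22 mm across, 10 to 40 mm above the underside. Origin: middle of the underside, z up along the knob. 35 g. Hold by the knob from above.
- piece_b: Like piece, lying in bowl_b. Stays in its bowl.
- piece_c: Like piece, lying in bowl_c. Stays in its bowl.
- mug: Blue ceramic mug, 80 mm across, 95 mm high, handle on its +y side; stands on the other side of the sorter from the piece. Origin in the middle of its underside. Leave alone.
- glasses_case: Grey spectacle case, 62 x 160 x 34 mm, lying near the robot. Origin in the middle of its underside. Leave alone.
- bird: Small china bird on a round white base 64 mm across, 92 mm high, near the robot. Origin in the middle of its underside. Leave alone.
- novel: Book, 134 x 200 x 28 mm, lying at the far right of the table. Origin in the middle of its underside. Leave alone.
- jar: Glass jar with a steel cap, 66 mm across, 85 mm high, at the far left of the table. Origin in the middle of its underside. Leave alone.
- sorter_foot: The sorter's fixed foot under the board, 210 mm across, origin on the axis at table level. Fixed on the board: three equal white bowls 120 deg apart, centres 108 mm from the axis, 73 mm gaps between them, and a hub knob (44 mm across, 39 mm high) in the middle. Push with closed fingers against the outside of a bowl up to 1 to 1.4 rad/s.
Mind the look-alikes: they are no part of the job. Leave any orange or yellow look-alike of the piece alone.

How it is judged:
On the way, in this order (a step that is already met when the one before it is completed fails the run):
1. the sorter has been set turning freely, faster than 0.5 rad/s ((velocity of joint sorter above 0.5 rad/s or velocity of joint sorter below -0.5 rad/s) and contact force between the fingers and sorter_foot below 0.2 N), for 0.2 s.
2. for 4 s the held piece stays over the empty bowl (30 mm sideways, underside above the rim, at most 110 mm above its floor) while the sorter turns freely at over 0.25 rad/s ((velocity of joint sorter above 0.25 rad/s or velocity of joint sorter below -0.25 rad/s) and contact force between each of the fingers, piece and sorter_foot below 0.2 N and contact force between the fingers and piece above 0.5 N and horizontal distance between piece and empty_bowl below 0.03 m and z of piece in the frame of empty_bowl between 0.026 and 0.11 m), for 4 s.
3. the piece is lowered onto the bowl's floor (within 12 mm) while still held and the sorter still turning ((velocity of joint sorter above 0.05 rad/s or velocity of joint sorter below -0.05 rad/s) and contact force between the fingers and piece above 0.5 N and horizontal distance between piece and empty_bowl below 0.04 m and z of piece in the frame of empty_bowl between -0.006 and 0.012 m and angle between piece's own z axis and vertical below 0.25 rad).
4. the piece is let go in the bowl while the sorter is still turning ((velocity of joint sorter above 0.05 rad/s or velocity of joint sorter below -0.05 rad/s) and contact force between the fingers and piece below 0.05 N and horizontal distance between piece and empty_bowl below 0.04 m and z of piece in the frame of empty_bowl between -0.006 and 0.012 m and angle between piece's own z axis and vertical below 0.25 rad), for 0.1 s.
At the end, for the whole second after the job is handed in: The piece lies flat on the floor of the empty bowl (its middle within 40 mm of the bowl's middle, underside within 12 mm of the floor, tilted less than 0.25 rad), released, and the sorter has come to rest (under 0.03 rad/s) (horizontal distance between piece and empty_bowl below 0.04 m and z of piece in the frame of empty_bowl between -0.006 and 0.012 m and angle between piece's own z axis and vertical below 0.25 rad and angular speed of piece below 0.03 rad/s and not (velocity of joint sorter above 0.03 rad/s or velocity of joint sorter below -0.03 rad/s) and contact force between the fingers and piece below 0.05 N); the robot touches nothing.
It fails at once if the sorter is whirled faster than 2.5 rad/s (velocity of joint sorter above 2.5 rad/s or velocity of joint sorter below -2.5 rad/s).
It fails at once if the sorter is struck or pressed by the hand or the piece harder than 25 N (contact force between any of the fingers, piece and sorter_foot above 25 N).
It fails at once if a piece leaves one of the other two bowls (distance between piece_b and bowl_b above 0.05 m or distance between piece_c and bowl_c above 0.05 m).
It fails at once if something else on the table is moved by more than 30 mm (distance of any of mug, glasses_case, bird, novel, jar from where it was at the start of the episode above 0.03 m).
It also fails if it takes over 72 s, if anything falls off the work surface, if the arm or the gripper's body presses on something with over 40 N, if the wrist force passes 120 N, or if a joint passes its speed limit or range.

## Robot

A 6-joint arm with a two-finger parallel gripper is mounted at the origin on the work surface. World frame = base frame: x ahead of the robot, y to its left, z up, the work surface at z = 0. Lengths are in m, angles in rad, forces in N, time in s.
With the tool pointing down it reaches from about 0.425 to 0.95 m from the base axis. Payload 3.5 kg.
Tool frame: the origin (TCP) lies between the finger pads; the fingertips stand 19 mm ahead of it and the grasp point (between the pads) is the TCP; z points along the fingers, y is the line along which they close (so a half turn about z gives the same grasp; the last joint's range is limited). The gripper opens to 85 mm and grips with 20 to 120 N. Pads are 22 mm wide; open, the fingers measure 114 mm over their backs; the gripper's body (76 mm by 85 mm) begins 54 mm behind the grasp point. The pads swing forward as they close: fully open they stand 13 mm farther back than shut.
Start: joints at [-1.404, 0.286, 1.577, -0, 1.279, -0.15], TCP at [0.21, -0.641, 0.25] pointing down, gripper open.
Joint ranges: [-2.77, 2.77], [-0.9, 2.22], [0.21, 2.48], [-1.53, 4.67], [0.24, 2.81], [-2.84, 2.84]. Speed limits (rad/s): [2.79, 2.79, 3.14, 3.14, 3.14, 3.14].

## Interface

Orientations are given as a unit quaternion [x, y, z, w].
In Python, from plant import monitor, eyes, ctrl gives the robot as it stands.
- The arm moves only by the shell command python3 -m handwheel 'ROWS' [FORCE]. ROWS is JSON, a list of rows, each a list of 7 numbers: the shift along the tool's x, y, z in units of 40 cm (1.0 is 40 cm), then the turn, a rotation vector about the tool's x, y, z in units of pi rad (1.0 is pi rad), then the opening, from -1 (shut) to 1 (fully open). A call has 1 to 12 rows; each row is the pose to reach, as a shift and turn from the pose commanded when the call began, along the tool's axes at that moment, turning the shorter way round; what a row does not reach only later rows make up. A row lasts 1/8 s, in which the tool goes at most 62.5 mm and 10.7 degrees, less where a joint would pass 70% of its speed; a pose out of reach is approached as far as the arm can. A call with a number of a shift or a turn outside -1 to 1 is refused whole. A call with a gripper value outside its range is refused whole. The fingers move at their own pace and stop on an object; FORCE is the grip in N (left out, the last holds). Time passes only in rows, so rows that repeat a pose let the fingers close. It gives the time, the measured TCP pose, the force, the opening and the grip force at its end, in the units of the state.
- monitor.get_state(): the state, without advancing time (a new reading comes with each control period).
- eyes.read_camera(name): name is "scene" or "top" or "wrist"; returns the picture (480x640x3 uint8, red, green, blue); there is no depth.
- eyes.camera_params(name): a dict with "K" (3x3 intrinsics, pixels), "k1" (the pictures are not rectified: a ray, as slopes to the right and down, at radius r is drawn at 1 + k1 r^2 times it, then the intrinsics apply), "R" (3x3) and "t" (3): a world point X has camera coordinates R X + t. Camera axes: x right, y down, z forward; pixel columns grow to the right and rows downward; lengths in m; the calibration is good to about 2 mm. A picture is of the moment at which its call begins: read the wrist's pose just before it. camera_params takes no time and is no camera call; for the wrist camera it gives the pose at the moment of the call.
- ctrl.sign_off(): hands the job in; it is judged then, once.
The state is a dict: "time": time; "qpos": joint angles; "dq": joint speeds; "joint_efforts": joint torques, N m; "eef_pos": TCP position; "tcp_rot": TCP orientation; "contact_force": force on the tool from outside, world axes, zero at the start; "wrist_torque": the same for the moment, N m; "opening": opening from 0.0 (shut) to 1.0 (fully open); "finger_force": force on a finger pad.
Only numpy, scipy, OpenCV 4.12 (cv2) and the standard library are available. Lean on these libraries where they do the work, as an engineer would, in place of code of your own. Each camera call takes 0.05 s, during which the arm holds its last target. There are 200 camera calls.

## Working session

There is one attempt and no reset: what is moved stays moved. The work goes in short steps, Python scripts to look and compute and a shell command to move; the robot and the scene stay as the last step left them, time stands still between calls to the robot, and variables do not carry over. Pictures are saved under pics/ and viewed, at most 10 in all, crops included, and the job is handed in when it is done.

```bash
mkdir -p pics; ls
python3 - <<'E'
from plant import monitor, eyes
import cv2
print(monitor.get_state())
for n in ("top","scene"):
    p=eyes.camera_params(n); print(n,p)
    cv2.imwrite(f"pics/{n}0.png",eyes.read_camera(n)[:,:,::-1])
E
```

```text
pics
{'time': 0.0, 'qpos': array([-1.40402392e+00,  2.87189636e-01,  1.57818333e+00, -1.45465839e-05,
        1.27857900e+00, -1.49965345e-01]), 'dq': array([-0.00036361,  0.00019527, -0.00024161,  0.00119827, -0.0004801 ,
        0.00171467]), 'joint_efforts': array([-2.03916261e-04, -4.05985951e+01, -2.92625588e+01, -8.78197397e-05,
        5.83793837e-03, -4.30221107e-06]), 'eef_pos': array([ 0.21018578, -0.64079845,  0.2489277 ]), 'tcp_rot': array([ 9.87484819e-01,  1.57709673e-01, -1.68753995e-05, -1.17955631e-03]), 'contact_force': array([-0.02301288, -0.1867708 , -0.61665392]), 'wrist_torque': array([0.0328368 , 0.00895212, 0.00331486]), 'finger_force': 0.0, 'opening': 0.9995320619289192}
top {'K': array([[527.40841892,   0.        , 316.68375141],
       [  0.        , 527.40841892, 235.09823158],
       [  0.        ,   0.        ,   1.        ]]), 'k1': -0.05123211229754291, 'R': array([[-0.02268423, -0.99969436,  0.00982902],
       [-0.98397486,  0.02058614, -0.17711492],
       [ 0.17685844, -0.01368922, -0.9841411 ]]), 't': array([-0.08720593,  0.52240492,  1.16976895])}
scene {'K': array([[436.66425176,   0.        , 319.47752393],
       [  0.        , 436.66425176, 232.68674133],
       [  0.        ,   0.        ,   1.        ]]), 'k1': -0.03382547785009075, 'R': array([[-0.06816223,  0.99756334,  0.01487625],
       [ 0.82256435,  0.06463019, -0.56498746],
       [-0.56457223, -0.02627413, -0.82496537]]), 't': array([ 0.10672661, -0.40526062,  1.36778314])}
```

View pics/top0.png

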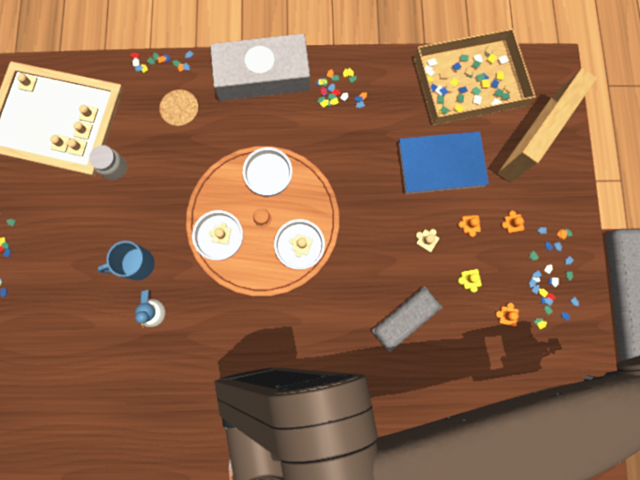

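View pics/scene0.png

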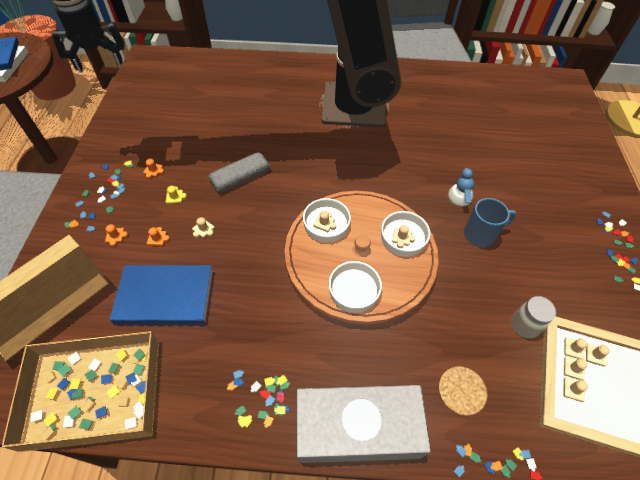

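Top view: the plain wooden piece is at about (428,239), and the empty bowl is at (268,172). Candidates for the piece are wood (428,239), orange (470,225), (514,222) and (508,315), yellow (470,280), the pieces in bowls (220,235) and (302,243), and those in the tray. I choose (428,239), which is (203,228) in the scene view, and check it in a close crop.

```bash
cat > h.py <<'E'
import numpy as np, cv2
from plant import eyes
from scipy.optimize import least_squares
def ray(p,uv):
    K=p["K"]; d=np.array([(uv[0]-K[0,2])/K[0,0],(uv[1]-K[1,2])/K[1,1]]); s=d.copy()
    for _ in range(20): s=d/(1+p["k1"]*(s@s))
    R=np.array(p["R"]); return -R.T@np.array(p["t"]), R.T@np.array([s[0],s[1],1])
def at_z(p,uv,z):
    o,d=ray(p,uv); return o+d*(z-o[2])/d[2]
def tri(*obs):
    A=np.zeros((3,3)); b=np.zeros(3)
    for p,uv in obs:
        o,d=ray(p,uv); d=d/np.linalg.norm(d); M=np.eye(3)-np.outer(d,d); A+=M; b+=M@o
    return np.linalg.solve(A,b)
def crop(img,u0,v0,w,h,s):
    return cv2.resize(img[v0:v0+h,u0:u0+w],None,fx=s,fy=s,interpolation=cv2.INTER_CUBIC)
E
python3 - <<'E'
import cv2,numpy as np
from h import crop
t=cv2.imread("pics/top0.png"); s=cv2.imread("pics/scene0.png")
o=np.zeros((600,800,3),np.uint8)
o[:300,:400]=crop(t,400,215,50,37,8)[:300,:400][:296].shape and cv2.resize(t[215:252,400:450],(400,300))
o[:300,400:]=cv2.resize(s[210:247,180:230],(400,300))
o[300:,:400]=cv2.resize(t[140:300,180:345],(400,300))
o[300:,400:]=cv2.resize(s[185:325,280:443],(400,300))
cv2.imwrite("pics/c1.png",o)
E
```

```text
(no output)
```

View pics/c1.png

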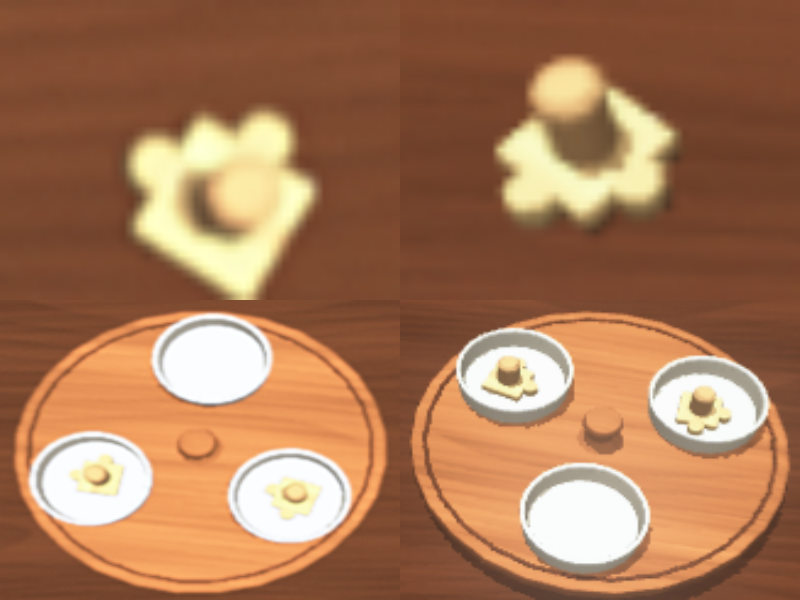

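The crop confirms a plain wooden piece with two tabs, its knob at top (430.6,238.8) and scene (200.9,220.9). The empty bowl's rim is at top (267.5,171.5), with no other wooden piece lying loose.

Run:
```python
from h import *
t=eyes.camera_params("top"); s=eyes.camera_params("scene")
f=lambda a,b:tri((t,a),(s,b)).round(4)
print("piece knob top",f((430.6,238.8),(200.9,220.9)), at_z(t,(430.6,238.8),.04).round(4),at_z(s,(200.9,220.9),.04).round(4))
print("hub top",f((261.7,215.8),(362.3,239.5)))
print("empty rim",f((267.5,171.5),(355.4,285.8)),at_z(t,(267.5,171.5),.07).round(4),at_z(s,(355.4,285.8),.07).round(4))
# bowls b,c rims
T=lambda x,y:(180+x*.4125,140+(y-300)*.5333); S=lambda x,y:(280+(x-400)*.4075,185+(y-300)*.4667)
print("bowl left",f(T(92,478),S(708,404)))
print("bowl right",f(T(290,495),S(515,374)))
print("board",f(T(201,452),S(600,448)))
print("tabs", [at_z(t,(400+a/8,215+b*37/300),.01).round(4)[:2] for a,b in((155,160),(268,135),(315,190),(240,297),(135,225))])
for n,c in dict(mug=(128,258),bird=(150,312),case=(407,318),jar=(110,162),novel0=(400,145),novel1=(404,193)).items(): print(n,at_z(t,c,.03).round(3))
```

```text
piece knob top [ 0.5084 -0.3643  0.0324] [ 0.5073 -0.3637  0.04  ] [ 0.5138 -0.3602  0.04  ]
hub top [0.562  0.0263 0.0768]
empty rim [0.6714 0.0142 0.0595] [0.6681 0.0121 0.07  ] [0.6769 0.0148 0.07  ]
bowl left [0.5239 0.1288 0.0566]
bowl right [ 0.4986 -0.0576  0.0576]
board [0.5627 0.0297 0.0155]
tabs [array([ 0.5228, -0.3443]), array([ 0.5296, -0.3787]), array([ 0.5128, -0.3919]), array([ 0.4815, -0.3674]), array([ 0.5035, -0.3372])]
mug [0.478 0.342 0.03 ]
bird [0.353 0.286 0.03 ]
case [ 0.327 -0.301  0.03 ]
jar [0.713 0.396 0.03 ]
novel0 [ 0.741 -0.306  0.03 ]
novel1 [ 0.621 -0.309  0.03 ]
```

```bash
python3 -m handwheel '[[0.4,-0.18,0,0,0,0.05,0.0],[0.8,-0.36,0,0,0,0.101,0.0],[0.931,-0.431,0,0,0,0.101,0.0],[0.931,-0.431,0,0,0,0.101,0.0],[0.931,-0.431,0,0,0,0.101,0.0],[0.931,-0.431,0,0,0,0.101,0.0],[0.931,-0.431,0,0,0,0.101,0.0],[0.931,-0.431,0,0,0,0.101,0.0],[0.931,-0.431,0,0,0,0.101,0.0],[0.931,-0.431,0,0,0,0.101,0.0]]' 40
python3 - <<'E'
from plant import monitor, eyes
import cv2,pickle
s=monitor.get_state(); print(s["time"],s["eef_pos"],s["tcp_rot"],s["dq"].round(3))
p=eyes.camera_params("wrist"); im=eyes.read_camera("wrist"); print(p)
cv2.imwrite("pics/w1.png",im[:,:,::-1]); pickle.dump(p,open("w1.pkl","wb"))
E
```

```text
time: 1.35
eef_pos: [0.5095, -0.3626, 0.2501]
tcp_rot: [1.0, -0.001, -0.0, -0.0]
contact_force: [0.5, -0.3, -0.3]
opening: 0.499
finger_force: 0.0
1.35 [ 0.5095163  -0.36257767  0.25010417] [ 9.99999300e-01 -1.15802659e-03 -2.40541996e-04 -4.34574283e-05] [-0.003 -0.001 -0.001  0.002 -0.001  0.002]
{'K': array([[369.22105901,   0.        , 324.05079984],
       [  0.        , 369.22105901, 239.25321657],
       [  0.        ,   0.        ,   1.        ]]), 'k1': -0.011266185369058244, 'R': array([[-2.35435283e-03, -9.99997228e-01,  1.15588265e-05],
       [-9.65631260e-01,  2.27644720e-03,  2.59905920e-01],
       [-2.59905226e-01,  6.00748672e-04, -9.65633943e-01]]), 't': array([-0.36109426,  0.45861883,  0.51086793])}
```

View pics/w1.png

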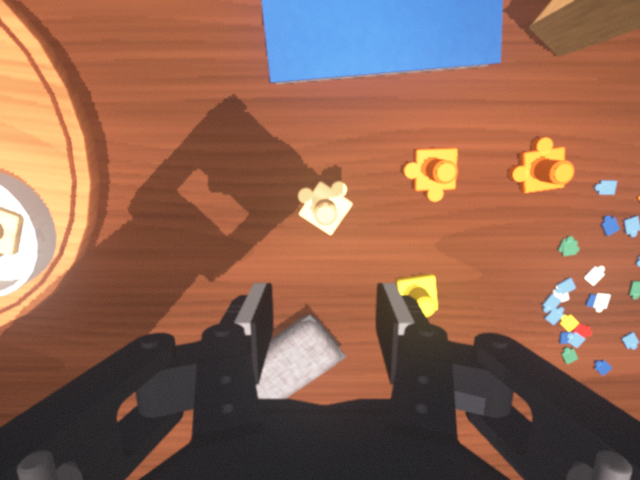

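The piece's knob top is at wrist pixel (325,212), the orange ones at (442,172) and (560,172), and the yellow one at (420,296). Next I take a second wrist view of the piece and one over the sorter.

```bash
cat > snap.py <<'E'
import sys,cv2,pickle
from plant import monitor, eyes
n=sys.argv[1]; c=sys.argv[2] if len(sys.argv)>2 else "wrist"
s=monitor.get_state(); p=eyes.camera_params(c); im=eyes.read_camera(c)
cv2.imwrite(f"pics/{n}.png",im[:,:,::-1]); pickle.dump((p,s["time"]),open(f"{n}.pkl","wb")); print(s["time"],s["eef_pos"].round(4))
E
python3 -m handwheel '[[0,-0.15,0,0,0,0,0],[0,-0.3,0,0,0,0,0],[0,-0.3,0,0,0,0,0],[0,-0.3,0,0,0,0,0]]' >/dev/null
python3 snap.py w2
python3 -m handwheel '[[0,-0.15,-0.1,0,0,0,-1],[0,-0.3,-0.125,0,0,0,-1],[0,-0.45,-0.125,0,0,0,-1],[-0.025,-0.6,-0.125,0,0,0,-1],[-0.025,-0.67,-0.125,0,0,0,-1],[-0.025,-0.67,-0.125,0,0,0,-1],[-0.025,-0.67,-0.125,0,0,0,-1]]'
python3 snap.py w3
python3 - <<'E'
import cv2,numpy as np
a=cv2.imread("pics/w2.png");b=cv2.imread("pics/w3.png");c=cv2.imread("pics/w1.png")
o=np.zeros((600,800,3),np.uint8)
o[:,:]=0
o[:480,:640]=b
o[480:600,0:160]=cv2.resize(a[190:235,380:440],(160,120))
o[480:600,200:360]=cv2.resize(c[190:235,295:355],(160,120))
cv2.imwrite("pics/c2.png",o)
E
```

```text
1.9 [ 0.5104 -0.2424  0.2507]
time: 2.82
eef_pos: [0.5012, 0.025, 0.3004]
tcp_rot: [1.0, -0.001, -0.0, 0.0]
contact_force: [0.1, -0.5, -1.2]
opening: 0.001
finger_force: 0.0
2.825 [0.5012 0.025  0.3004]
```

View pics/c2.png

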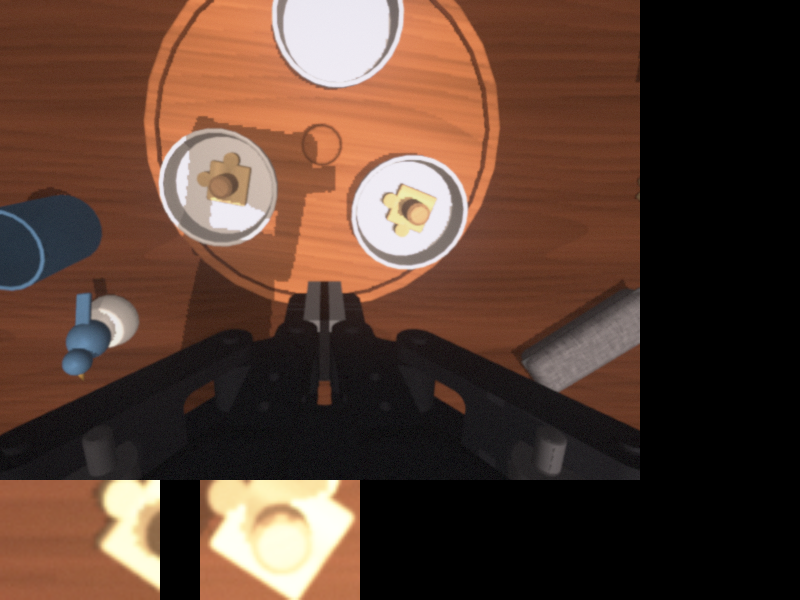

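Over the sorter, the hub is at (322,144), bowl B at (218,187), bowl C at (410,212) and the empty bowl at (338,22). The piece in w1 has its knob at (325.8,212.5).

Run:
```python
from h import *
import pickle,cv2
t=eyes.camera_params("top"); s=eyes.camera_params("scene")
w1=pickle.load(open("w1.pkl","rb")); w2=pickle.load(open("w2.pkl","rb"))[0]; w3=pickle.load(open("w3.pkl","rb"))[0]
# piece silhouette centroid (plate) by colour in w1,w2 
P=[]
for n,box in(("w1",(290,170,70,75)),("w2",(405,165,80,80))):
    im=cv2.imread(f"pics/{n}.png").astype(int); u,v,a,b=box; c=im[v:v+b,u:u+a]
    m=((c[:,:,1]>140)&(c[:,:,2]>150)).astype(np.uint8); k,l,st,ce=cv2.connectedComponentsWithStats(m); i=1+st[1:,4].argmax()
    P.append(ce[i]+[u,v]); print(n,st[i],P[-1])
x=tri((w1,P[0]),(w2,P[1])); print("silh wrist",x.round(4))
uv=(325.8,212.5)
print("knob w1 z.04",at_z(w1,uv,.04).round(4),"tri",tri((t,(430.6,238.8)),(s,(200.9,220.9)),(w1,uv)).round(4))
print("hub w3 z.079",at_z(w3,(322,144),.079).round(4), tri((t,(261.7,215.8)),(s,(362.3,239.5)),(w3,(322,144))).round(4))
T=lambda x,y:(180+x*.4125,140+(y-300)*.5333); S=lambda x,y:(280+(x-400)*.4075,185+(y-300)*.4667)
B={}
for n,a,b,c in(("E",(267.5,171.5),(355.4,285.8),(338,22)),("B",T(92,478),S(708,404),(218,187)),("C",T(290,495),S(515,374),(410,212))):
    print(n,"w3 z.07",at_z(w3,c,.07).round(4),"tri",tri((t,a),(s,b),(w3,c)).round(4))
```

```text
w1 [   8   11   55   55 2004] [324.87175649 205.67315369]
w2 [  12   17   56   54 1849] [444.90805841 206.17577069]
silh wrist [ 0.5117 -0.3631  0.0105]
knob w1 z.04 [ 0.5103 -0.3639  0.04  ] tri [ 0.5086 -0.3641  0.0325]
hub w3 z.079 [0.563  0.0269 0.079 ] [0.5624 0.0265 0.0769]
E w3 z.07 [0.6649 0.0128 0.07  ] tri [0.6702 0.0137 0.0578]
B w3 z.07 [0.5233 0.1267 0.07  ] tri [0.5231 0.1293 0.0568]
C w3 z.07 [ 0.4985 -0.0587  0.07  ] tri [ 0.4981 -0.0588  0.0593]
```

```bash
cat >> h.py <<'E'
AX=np.array([.5632,.027]); R0=.108
def pix(p,X):
    c=np.atleast_2d(X)@np.array(p["R"]).T+np.array(p["t"]); s=c[:,:2]/c[:,2:]; s=s*(1+p["k1"]*(s**2).sum(1,keepdims=True))
    return s*[p["K"][0,0],p["K"][1,1]]+p["K"][:2,2]
a_=np.linspace(0,2*np.pi,41)[:-1]
def score(m,p,th,ax=AX):
    tot=0;n=0
    for k in range(3):
        c=ax+R0*np.array([np.cos(th+k*2.0944),np.sin(th+k*2.0944)])
        for r,w in((.0555,1.),(.066,-1.)):
            q=pix(p,np.c_[c[0]+r*np.cos(a_),c[1]+r*np.sin(a_),np.full(40,.07 if w>0 else .045)]).round().astype(int)
            ok=(q[:,0]>=0)&(q[:,0]<640)&(q[:,1]>=0)&(q[:,1]<480); q=q[ok]
            tot+=w*m[q[:,1],q[:,0]].sum()
    return tot
def theta(bgr,p,lo,hi,ax=AX):
    f=bgr.astype(np.float32); m=np.clip((f[:,:,0]-.45*f[:,:,2]-20)/60,0,1); m=cv2.GaussianBlur(m,(0,0),1)
    g=np.arange(lo,hi,.005); v=np.array([score(m,p,x,ax) for x in g]); v=np.convolve(v,np.ones(5)/5,"same"); i=v[3:-3].argmax()+3; return g[i],v[i]
def coast(th,w,t,c1=.0019/.035,c2=.0008/.035):
    s=np.sign(w); w=abs(w); w1=(w+c1/c2)*np.exp(-c2*t)-c1/c2; 
    return th+s*((w+c1/c2)*(1-np.exp(-c2*t))/c2-c1/c2*t), s*w1
E
python3 - <<'E'
from h import *
import pickle
print(theta(cv2.imread("pics/top0.png"),eyes.camera_params("top"),-.8,.6), theta(cv2.imread("pics/w3.png"),pickle.load(open("w3.pkl","rb"))[0],-.8,.6),theta(cv2.imread("pics/scene0.png"),eyes.camera_params("scene"),-.8,.6))
for n,p in(("top0",eyes.camera_params("top")),("w3",pickle.load(open("w3.pkl","rb"))[0]),("scene0",eyes.camera_params("scene"))):
    im=cv2.imread(f"pics/{n}.png"); b=max((theta(im,p,-.25,0,AX+[dx,dy])[1],dx,dy,theta(im,p,-.25,0,AX+[dx,dy])[0]) for dx in np.arange(-.006,.007,.002) for dy in np.arange(-.006,.007,.002)); print(n,b)
P=lambda d:AX+R0*np.array([np.cos(np.radians(d)),np.sin(np.radians(d))])
s=P(-55); print(s,((s-[.5012,.025])/.4*[1,-1]).round(3))
for d in(-52.5,-50.5,-49,-47.5,-45.5,-42.5,-38.5,-33,-26,-17.5,-8,-4): print(d,((P(d)-s)/.4*[1,-1]).round(3))
E
```

```text
(np.float64(-0.13499999999999945), np.float64(88.82628784179687)) (np.float64(-0.13499999999999945), np.float64(63.94577560424804)) (np.float64(-0.12999999999999945), np.float64(56.06032943725586))
top0 (np.float64(89.83960571289063), np.float64(0.002), np.float64(0.002), np.float64(-0.1349999999999999))
w3 (np.float64(63.94577560424804), np.float64(0.0), np.float64(0.0), np.float64(-0.1349999999999999))
scene0 (np.float64(61.05299606323243), np.float64(0.002), np.float64(0.0), np.float64(-0.1299999999999999))
[ 0.62514626 -0.06146842] [0.31  0.216]
-52.5 [ 0.009 -0.007]
-50.5 [ 0.017 -0.013]
-49 [ 0.022 -0.017]
-47.5 [ 0.028 -0.022]
-45.5 [ 0.034 -0.029]
-42.5 [ 0.044 -0.039]
-38.5 [ 0.056 -0.053]
-33 [ 0.072 -0.074]
-26 [ 0.088 -0.103]
-17.5 [ 0.103 -0.14 ]
-8 [ 0.113 -0.184]
-4 [ 0.114 -0.202]
```

```bash
python3 -m handwheel '[[0.12,0.08,0,0,0,0,-1],[0.24,0.16,0,0,0,0,-1],[0.31,0.216,0.08,0,0,0,-1],[0.31,0.216,0.23,0,0,0,-1],[0.31,0.216,0.38,0,0,0,-1],[0.31,0.216,0.5,0,0,0,-1],[0.31,0.216,0.58,0,0,0,-1],[0.31,0.216,0.58,0,0,0,-1]]'
python3 snap.py w4 wrist
```

```text
time: 3.88
eef_pos: [0.6221, -0.0613, 0.0645]
tcp_rot: [1.0, -0.001, -0.004, -0.001]
contact_force: [0.1, -0.5, 0.2]
opening: 0.003
finger_force: 0.0
3.875 [ 0.6221 -0.0613  0.0645]
```

View pics/w4.png

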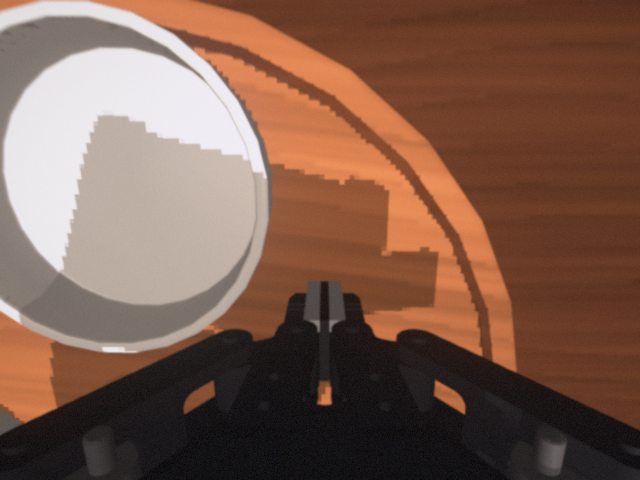

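The fingers stand in the gap, clear of the empty bowl (its rim edge is at (265,190), the fingers at (325,300)), with no contact. Now the push.

```bash
python3 -m handwheel '[[0.009,-0.007,-0.008,0,0,0,-1],[0.017,-0.013,-0.01,0,0,0,-1],[0.022,-0.017,-0.01,0,0,0,-1],[0.028,-0.022,-0.01,0,0,0,-1],[0.034,-0.029,-0.01,0,0,0,-1],[0.044,-0.039,-0.01,0,0,0,-1],[0.056,-0.053,-0.01,0,0,0,-1],[0.072,-0.074,-0.01,0,0,0,-1],[0.088,-0.103,-0.01,0,0,0,-1],[0.103,-0.14,-0.01,0,0,0,-1],[0.113,-0.184,-0.01,0,0,0,-1],[0.114,-0.2,-0.12,0,0,0,-1]]'
python3 snap.py t1 top; python3 snap.py s1 scene
python3 - <<'E'
from h import *
import pickle
for n in("t1","s1"):
    p,t=pickle.load(open(n+".pkl","rb")); print(t,theta(cv2.imread(f"pics/{n}.png"),p,0,1.6,AX+[.001,.0005]))
E
```

```text
time: 5.42
eef_pos: [0.6673, 0.0225, 0.1117]
tcp_rot: [1.0, 0.0, -0.005, -0.001]
contact_force: [0.6, -0.6, 0.5]
opening: -0.003
finger_force: 0.0
5.425 [0.6673 0.0225 0.1117]
5.475 [0.6728 0.0225 0.1221]
5.425 (np.float64(0.725), np.float64(47.101342010498044))
5.475 (np.float64(0.81), np.float64(34.24447326660156))
```

```bash
python3 -m handwheel '[[-0.06,0.13,-0.04,0,0,0,-1],[-0.12,0.27,-0.04,0,0,0,-1],[-0.18,0.41,-0.04,0,0,0,-0.5],[-0.24,0.55,-0.04,0,0,0,0],[-0.30,0.69,0,0,0,0,0.06],[-0.36,0.83,0.05,0,0,0,0.06],[-0.403,0.956,0.1,0,0,0,0.06],[-0.403,0.956,0.1,0,0,0,0.06],[-0.403,0.956,0.1,0,0,0,0.06]]'
python3 snap.py t2 top
python3 - <<'E'
from h import *
import pickle
for n in("t1","t2"):
    p,t=pickle.load(open(n+".pkl","rb")); im=cv2.imread(f"pics/{n}.png"); print(t,theta(im,p,*((0,1.5) if n=="t1" else (1.4,3.4)),AX+[.001,.0005]))
E
```

```text
time: 6.65
eef_pos: [0.5092, -0.3618, 0.0761]
tcp_rot: [1.0, -0.0, 0.0, -0.0]
contact_force: [1.4, 0.9, -0.5]
opening: 0.527
finger_force: 0.0
6.65 [ 0.5092 -0.3618  0.0761]
5.425 (np.float64(0.725), np.float64(47.101342010498044))
6.65 (np.float64(2.434999999999978), np.float64(92.38226470947266))
```

```bash
python3 -m handwheel '[[0.001,0.005,0.07,0,0,0,0.06],[0.001,0.005,0.115,0,0,0,0.06],[0.001,0.005,0.115,0,0,0,0.06],[0.001,0.005,0.115,0,0,0,-1],[0.001,0.005,0.115,0,0,0,-1],[0.001,0.005,0.115,0,0,0,-1],[0.001,0.005,0.115,0,0,0,-1],[0.001,0.005,0.09,0,0,0,-1],[0.001,0.005,-0.02,0,0,0,-1],[0.001,0.005,-0.15,0,0,0,-1]]' 40
python3 snap.py t3 top; python3 snap.py w5
python3 - <<'E'
from h import *
import pickle
p,t=pickle.load(open("t3.pkl","rb")); im=cv2.imread("pics/t3.png"); print(t,theta(im,p,3.3,5.1,AX+[.001,.0005]))
a=cv2.imread("pics/w5.png"); b=cv2.resize(im,(400,300)); cv2.imwrite("pics/c3.png",np.hstack([cv2.resize(a,(400,300)),b]))
E
```

```text
time: 7.95
eef_pos: [0.5082, -0.3635, 0.1361]
tcp_rot: [1.0, -0.0, -0.001, -0.001]
contact_force: [0.2, -0.5, -0.1]
opening: 0.239
finger_force: 39.2
7.95 [ 0.5082 -0.3635  0.1361]
8.0 [ 0.5119 -0.3669  0.1459]
7.95 (np.float64(4.129999999999982), np.float64(91.17769470214844))
```

View pics/c3.png

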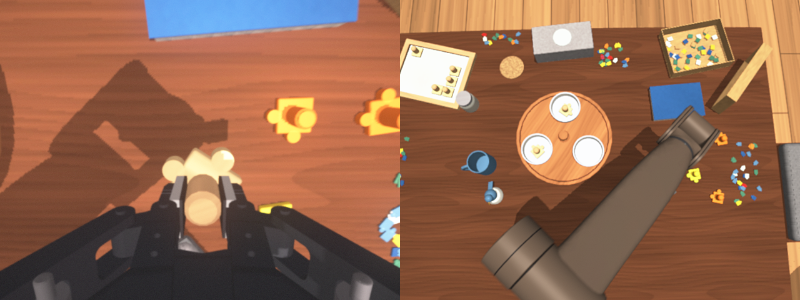

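The piece is held by its knob (opening 20 mm, grip 39 N), and the empty bowl is at the lower right of the sorter. Now I work out the intercept.

```bash
cat > plan.py <<'E'
# follow rows: theta,omega at tref ; start time ; commanded TCP ; list of z
from h import *
def bowl(th0,w0,tref,t,ax=AX+[.001,.0005]):
    th,w=coast(th0,w0,t-tref); return ax+R0*np.array([np.cos(th),np.sin(th)]),th,w
def rows(th0,w0,tref,t0,cmd,zs,lead=0.,off=(0,0)):
    for i,z in enumerate(zs):
        b,th,w=bowl(th0,w0,tref,t0+.125*(i+1)+lead); d=np.r_[b+off,z]-cmd; print(i+1,(d/.4*[1,-1,-1]).round(3),round(w,2))
    print("end cmd",(cmd+d).round(4))
E
python3 - <<'E'
from plan import *
from plant import monitor
t0=monitor.get_state()["time"]; print(t0)
print(coast(2.435,1.346,1.3))
rows(4.13,1.255,7.95,t0,np.array([.5096,-.3638,.1361]),[.128]*12)
E
```

```text
8.05
(np.float64(4.11363812613023), np.float64(1.237059699974166))
1 [ 0.056 -0.72   0.02 ] 1.24
2 [ 0.097 -0.711  0.02 ] 1.23
3 [ 0.138 -0.708  0.02 ] 1.22
4 [ 0.178 -0.712  0.02 ] 1.21
5 [ 0.218 -0.721  0.02 ] 1.2
6 [ 0.255 -0.736  0.02 ] 1.19
7 [ 0.289 -0.756  0.02 ] 1.17
8 [ 0.32 -0.78  0.02] 1.16
9 [ 0.347 -0.809  0.02 ] 1.15
10 [ 0.369 -0.841  0.02 ] 1.14
11 [ 0.386 -0.875  0.02 ] 1.13
12 [ 0.398 -0.911  0.02 ] 1.12
end cmd [0.6688 0.0008 0.128 ]
```

```bash
python3 -m handwheel '[[0.03,-0.08,0.01,0,0,0,-1],[0.07,-0.2,0.02,0,0,0,-1],[0.12,-0.33,0.02,0,0,0,-1],[0.17,-0.46,0.02,0,0,0,-1],[0.215,-0.58,0.02,0,0,0,-1],[0.255,-0.685,0.02,0,0,0,-1],[0.289,-0.745,0.02,0,0,0,-1],[0.32,-0.78,0.02,0,0,0,-1],[0.347,-0.809,0.02,0,0,0,-1],[0.369,-0.841,0.02,0,0,0,-1],[0.386,-0.875,0.02,0,0,0,-1],[0.398,-0.911,0.02,0,0,0,-1]]'
python3 snap.py w6; python3 snap.py s2 scene
python3 - <<'E'
from plan import *
from plant import monitor
import pickle
AXB=AX+[.001,.0005]
for n in("w6","s2"):
    p,t=pickle.load(open(n+".pkl","rb")); im=cv2.imread(f"pics/{n}.png"); print(n,t,theta(im,p,5.5,6.6,AXB),"pred",bowl(4.13,1.255,7.95,t))
t0=monitor.get_state()["time"]; print(t0)
rows(4.13,1.255,7.95,t0,np.array([.6688,.0006,.1281]),[.128]*12)
cv2.imwrite("pics/c4.png",np.hstack([cv2.resize(cv2.imread("pics/w6.png"),(400,300)),cv2.resize(cv2.imread("pics/s2.png")[150:360,230:510],(400,300))]))
E
```

```text
time: 9.55
eef_pos: [0.669, 0.0005, 0.1282]
tcp_rot: [1.0, -0.001, -0.0, -0.0]
contact_force: [0.7, -0.1, -0.8]
opening: 0.24
finger_force: 39.2
9.55 [6.690e-01 5.000e-04 1.282e-01]
9.6 [0.6692 0.0023 0.1283]
w6 9.55 (np.float64(6.049999999999988), np.float64(14.820631408691407)) pred (array([0.66883971, 0.0007693 ]), np.float64(6.033079490863831), np.float64(1.124643897351684))
s2 9.6 (np.float64(6.099999999999987), np.float64(47.96657638549805)) pred (array([0.67017457, 0.00668198]), np.float64(6.089211733986245), np.float64(1.1206465889374573))
9.65
1 [ 0.008 -0.067  0.   ] 1.11
2 [ 0.006 -0.105  0.   ] 1.1
3 [-0.002 -0.141  0.   ] 1.09
4 [-0.014 -0.175  0.   ] 1.08
5 [-0.031 -0.207  0.   ] 1.07
6 [-0.051 -0.236  0.   ] 1.06
7 [-0.075 -0.263  0.   ] 1.05
8 [-0.102 -0.285  0.   ] 1.04
9 [-0.131 -0.304  0.   ] 1.03
10 [-0.163 -0.319  0.   ] 1.02
11 [-0.195 -0.329  0.   ] 1.01
12 [-0.228 -0.335  0.   ] 1.0
end cmd [0.5774 0.1347 0.128 ]
```

View pics/c4.png

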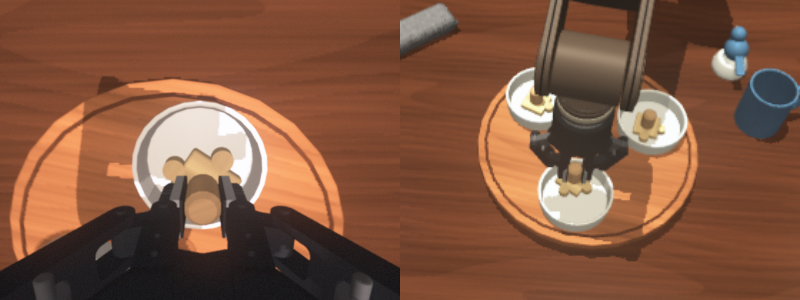

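The piece hangs over the empty bowl, which is ahead of the fingers (wrist crop about (200,165)), and the prediction agrees with the pictures. I follow on.

```bash
python3 -m handwheel '[[0.008,-0.069,0,0,0,0,-1],[0.006,-0.108,0,0,0,0,-1],[-0.003,-0.144,0,0,0,0,-1],[-0.015,-0.178,0,0,0,0,-1],[-0.032,-0.21,0,0,0,0,-1],[-0.053,-0.239,0,0,0,0,-1],[-0.077,-0.265,0,0,0,0,-1],[-0.104,-0.287,0,0,0,0,-1],[-0.134,-0.306,0,0,0,0,-1],[-0.165,-0.32,0,0,0,0,-1],[-0.198,-0.33,0,0,0,0,-1],[-0.231,-0.336,0,0,0,0,-1]]'
python3 - <<'E'
from plan import *
from plant import monitor
t0=monitor.get_state()["time"]; print(t0,bowl(4.143,1.255,7.95,t0))
rows(4.143,1.255,7.95,t0,np.array([.6688-.0924,.0006+.1344,.1281]),[.128]*12)
E
```

```text
time: 11.15
eef_pos: [0.5754, 0.1346, 0.1284]
tcp_rot: [1.0, -0.0, 0.0, 0.0]
contact_force: [1.3, -0.1, -0.6]
opening: 0.244
finger_force: 39.3
11.15 (array([0.57601576, 0.1348517 ]), np.float64(7.744356993980393), np.float64(0.9989689829947337))
1 [-0.034 -0.001  0.   ] 0.99
2 [-0.068  0.001  0.   ] 0.98
3 [-0.1    0.008  0.   ] 0.97
4 [-0.131  0.018  0.   ] 0.96
5 [-0.16   0.032  0.   ] 0.95
6 [-0.187  0.049  0.   ] 0.94
7 [-0.212  0.068  0.   ] 0.93
8 [-0.234  0.091  0.   ] 0.92
9 [-0.253  0.115  0.   ] 0.91
10 [-0.269  0.141  0.   ] 0.9
11 [-0.281  0.169  0.   ] 0.89
12 [-0.291  0.197  0.   ] 0.89
end cmd [0.46   0.0561 0.128 ]
```

```bash
python3 -m handwheel '[[-0.034,-0.001,0,0,0,0,-1],[-0.068,0.001,0,0,0,0,-1],[-0.1,0.008,0,0,0,0,-1],[-0.131,0.018,0,0,0,0,-1],[-0.16,0.032,0,0,0,0,-1],[-0.187,0.049,0,0,0,0,-1],[-0.212,0.068,0,0,0,0,-1],[-0.234,0.091,0,0,0,0,-1],[-0.253,0.115,0,0,0,0,-1],[-0.269,0.141,0,0,0,0,-1],[-0.281,0.169,0,0,0,0,-1],[-0.291,0.197,0,0,0,0,-1]]'
python3 snap.py w7; python3 snap.py s3 scene
python3 - <<'E'
from plan import *
from plant import monitor
import pickle
AXB=AX+[.001,.0005]
for n in("w7","s3"):
    p,t=pickle.load(open(n+".pkl","rb")); im=cv2.imread(f"pics/{n}.png"); b,th,w=bowl(4.143,1.255,7.95,t); print(n,t,theta(im,p,th-.4,th+.4,AXB),"pred",b,th,w)
t0=monitor.get_state()["time"]; print(t0)
rows(4.143,1.255,7.95,t0,np.array([.5764-.1164,.135-.0788,.1281]),[.128]*12)
E
```

```text
time: 12.65
eef_pos: [0.4597, 0.0549, 0.1284]
tcp_rot: [1.0, -0.0, 0.0, 0.0]
contact_force: [0.3, -0.2, -1.5]
opening: 0.246
finger_force: 39.3
12.65 [0.4597 0.0549 0.1284]
12.7 [0.4594 0.054  0.1283]
w7 12.65 (np.float64(9.26203435888051), np.float64(28.99643478393555)) pred [0.46004801 0.05607206] 9.15703435888043 0.8852506432255902
s3 12.7 (np.float64(9.306203776499), np.float64(58.90667419433594)) pred [0.45888799 0.05144536] 9.201203776498922 0.881526770822882
12.75
1 [-0.009  0.053  0.   ] 0.87
2 [-0.009  0.082  0.   ] 0.86
3 [-0.007  0.111  0.   ] 0.85
4 [-0.001  0.139  0.   ] 0.84
5 [0.007 0.165 0.   ] 0.83
6 [0.018 0.191 0.   ] 0.82
7 [0.032 0.215 0.   ] 0.81
8 [0.047 0.238 0.   ] 0.8
9 [0.065 0.258 0.   ] 0.8
10 [0.084 0.276 0.   ] 0.79
11 [0.105 0.293 0.   ] 0.78
12 [0.127 0.307 0.   ] 0.77
end cmd [ 0.5109 -0.0664  0.128 ]
```

Run:
```python
from plan import *
from plant import monitor
from scipy.optimize import least_squares
T=np.array([6.65,7.95,9.55,9.6,12.65,12.7]);H=np.array([2.435,4.13,6.05,6.1,9.262,9.306])
f=lambda q,t:coast(q[0],q[1],t-6.65,q[2]*.0019/.035,q[2]*.0008/.035)
r=least_squares(lambda q:f(q,T)[0]-H,[2.43,1.35,1.]); print(r.x,r.fun.round(3))
t0=monitor.get_state()["time"]; th,w=f(r.x,t0); print(t0,th,w)
import plan
k=r.x[2]; plan.coast=lambda a,b,t:coast(a,b,t,k*.0019/.035,k*.0008/.035)
rows(th,w,t0,t0,np.array([.46,.0562,.1281]),[.128]*6+[.115,.104,.093,.084,.079,.0755])
```

```text
[2.43546845 1.35018956 0.86581093] [ 0.    -0.001 -0.003  0.004 -0.001  0.001]
12.75 9.353604498524616 0.9265727854703965
1 [-0.009  0.084  0.   ] 0.92
2 [-0.006  0.114  0.   ] 0.91
3 [0.    0.144 0.   ] 0.9
4 [0.01  0.173 0.   ] 0.89
5 [0.023 0.2   0.   ] 0.89
6 [0.038 0.225 0.   ] 0.88
7 [0.057 0.249 0.033] 0.87
8 [0.077 0.27  0.06 ] 0.86
9 [0.099 0.288 0.088] 0.85
10 [0.123 0.304 0.11 ] 0.85
11 [0.148 0.317 0.123] 0.84
12 [0.174 0.328 0.131] 0.83
end cmd [ 0.5297 -0.0748  0.0755]
```

The refit is excellent, so I follow on for more than a clean four seconds before lowering.

```bash
python3 -m handwheel '[[-0.009,0.084,0,0,0,0,-1],[-0.006,0.114,0,0,0,0,-1],[0,0.144,0,0,0,0,-1],[0.01,0.173,0,0,0,0,-1],[0.023,0.2,0,0,0,0,-1],[0.038,0.225,0,0,0,0,-1],[0.057,0.249,0,0,0,0,-1],[0.077,0.27,0,0,0,0,-1],[0.099,0.288,0,0,0,0,-1],[0.123,0.304,0,0,0,0,-1],[0.148,0.317,0,0,0,0,-1],[0.174,0.328,0,0,0,0,-1]]'
cat > nxt.py <<'E'
import sys,plan
from plan import *
from plant import monitor
k=.8658; plan.coast=lambda a,b,t:coast(a,b,t,k*.0019/.035,k*.0008/.035)
def go(cmd,zs,th0=2.4355,w0=1.3502,tref=6.65):
    t0=monitor.get_state()["time"]; print(t0,plan.bowl(th0,w0,tref,t0)); rows(th0,w0,tref,t0,np.array(cmd),zs)
E
python3 -c "
from nxt import *
go([.46+.0696,.0562-.1312,.1281],[.128]*12)"
```

```text
time: 14.25
eef_pos: [0.5301, -0.0758, 0.1283]
tcp_rot: [1.0, -0.0, -0.0, -0.0]
contact_force: [1.2, 0.3, -0.1]
opening: 0.24
finger_force: 39.4
14.25 (array([ 0.52973877, -0.0748544 ]), np.float64(10.670809964451546), np.float64(0.8300212258920654))
1 [0.027 0.007 0.   ] 0.82
2 [0.054 0.012 0.   ] 0.81
3 [0.082 0.014 0.   ] 0.81
4 [0.109 0.013 0.   ] 0.8
5 [0.135 0.009 0.   ] 0.79
6 [0.161 0.003 0.   ] 0.78
7 [ 0.186 -0.005  0.   ] 0.78
8 [ 0.21  -0.016  0.   ] 0.77
9 [ 0.232 -0.029  0.   ] 0.76
10 [ 0.253 -0.044  0.   ] 0.75
11 [ 0.272 -0.06   0.   ] 0.74
12 [ 0.289 -0.078  0.   ] 0.74
end cmd [ 0.6453 -0.0438  0.128 ]
```

```bash
python3 -m handwheel '[[0.027,0.007,0,0,0,0,-1],[0.054,0.012,0,0,0,0,-1],[0.082,0.014,0,0,0,0,-1],[0.109,0.013,0,0,0,0,-1],[0.135,0.009,0,0,0,0,-1],[0.161,0.003,0,0,0,0,-1],[0.186,-0.005,0,0,0,0,-1],[0.21,-0.016,0,0,0,0,-1],[0.232,-0.029,0,0,0,0,-1],[0.253,-0.044,0,0,0,0,-1],[0.272,-0.06,0,0,0,0,-1],[0.289,-0.078,0,0,0,0,-1]]'
python3 snap.py s4 scene; python3 -c "
from nxt import *
import pickle
p,t=pickle.load(open('s4.pkl','rb')); b,th,w=plan.bowl(2.4355,1.3502,6.65,t); print(t,theta(cv2.imread('pics/s4.png'),p,th-.4,th+.4,AX+[.001,.0005]),th)
go([.5296+.1156,-.075+.0312,.1281],[.128]*12)"
```

```text
time: 15.75
eef_pos: [0.6455, -0.0439, 0.1283]
tcp_rot: [1.0, -0.0, -0.0, -0.0]
contact_force: [-0.5, -0.3, -0.2]
opening: 0.238
finger_force: 39.4
15.75 [ 0.6455 -0.0439  0.1283]
15.75 (np.float64(11.835187878617143), np.float64(47.01028442382813)) 11.845187878617082
15.8 (array([ 0.64787512, -0.04078231]), np.float64(11.881924928091987), np.float64(0.7332027210801821))
1 [ 0.021 -0.027  0.   ] 0.73
2 [ 0.034 -0.048  0.   ] 0.72
3 [ 0.045 -0.07   0.   ] 0.71
4 [ 0.053 -0.092  0.   ] 0.7
5 [ 0.06  -0.115  0.   ] 0.69
6 [ 0.064 -0.137  0.   ] 0.69
7 [ 0.067 -0.16   0.   ] 0.68
8 [ 0.067 -0.183  0.   ] 0.67
9 [ 0.066 -0.206  0.   ] 0.66
10 [ 0.063 -0.228  0.   ] 0.66
11 [ 0.058 -0.249  0.   ] 0.65
12 [ 0.051 -0.27   0.   ] 0.64
end cmd [0.6658 0.0642 0.128 ]
```

```bash
python3 -m handwheel '[[0.021,-0.027,0,0,0,0,-1],[0.034,-0.048,0,0,0,0,-1],[0.045,-0.07,0,0,0,0,-1],[0.053,-0.092,0,0,0,0,-1],[0.06,-0.115,0,0,0,0,-1],[0.064,-0.137,0,0,0,0,-1],[0.067,-0.16,0,0,0,0,-1],[0.067,-0.183,0,0,0,0,-1],[0.066,-0.206,0,0,0,0,-1],[0.063,-0.228,0,0,0,0,-1],[0.058,-0.249,0,0,0,0,-1],[0.051,-0.27,0,0,0,0,-1]]'
python3 -c "
from nxt import *
go([.6452+.0204,-.0438+.108,.1281],[.117,.106,.097,.089,.084,.080,.0775,.0765,.0755,.0755,.0755,.0755],2.429)"
```

```text
time: 17.3
eef_pos: [0.6653, 0.0641, 0.1283]
tcp_rot: [1.0, -0.0, -0.0, -0.0]
contact_force: [-0.9, -0.4, -0.2]
opening: 0.241
finger_force: 39.4
17.3 (array([0.6660053, 0.0635511]), np.float64(12.90670942577061), np.float64(0.6422930383809784))
1 [-0.007 -0.018  0.028] 0.63
2 [-0.016 -0.037  0.055] 0.63
3 [-0.027 -0.056  0.078] 0.62
4 [-0.039 -0.073  0.098] 0.61
5 [-0.052 -0.088  0.11 ] 0.61
6 [-0.066 -0.103  0.12 ] 0.6
7 [-0.081 -0.116  0.126] 0.59
8 [-0.097 -0.128  0.129] 0.58
9 [-0.113 -0.139  0.131] 0.58
10 [-0.13  -0.148  0.131] 0.57
11 [-0.148 -0.157  0.131] 0.56
12 [-0.165 -0.163  0.131] 0.55
end cmd [0.5996 0.1295 0.0755]
```

```bash
python3 -m handwheel '[[-0.007,-0.018,0.028,0,0,0,-1],[-0.016,-0.037,0.055,0,0,0,-1],[-0.027,-0.056,0.078,0,0,0,-1],[-0.039,-0.073,0.098,0,0,0,-1],[-0.052,-0.088,0.11,0,0,0,-1],[-0.066,-0.103,0.12,0,0,0,-1],[-0.081,-0.116,0.126,0,0,0,-1],[-0.097,-0.128,0.129,0,0,0,-1],[-0.113,-0.139,0.131,0,0,0,-1],[-0.13,-0.148,0.131,0,0,0,-1],[-0.148,-0.157,0.131,0,0,0,-1],[-0.165,-0.163,0.131,0,0,0,-1]]'
python3 snap.py s5 scene; python3 -c "
from nxt import *
import pickle
p,t=pickle.load(open('s5.pkl','rb')); b,th,w=plan.bowl(2.429,1.3502,6.65,t); print(t,theta(cv2.imread('pics/s5.png'),p,th-.4,th+.4,AX+[.001,.0005]),th)
go([.6656-.066,.0642+.0652,.1281-.0524],[.074]*12,2.429)"
```

```text
time: 18.8
eef_pos: [0.5991, 0.129, 0.076]
tcp_rot: [1.0, -0.0, 0.0, 0.0]
contact_force: [-1.0, 0.4, -1.0]
opening: 0.241
finger_force: 39.3
18.8 [0.5991 0.129  0.076 ]
18.8 (np.float64(13.793633481564289), np.float64(57.65317001342774)) 13.803633481564228
18.85 (array([0.59672475, 0.13048612]), np.float64(13.831263164840264), np.float64(0.5511454983287156))
1 [-0.025 -0.008  0.004] 0.54
2 [-0.043 -0.011  0.004] 0.54
3 [-0.061 -0.014  0.004] 0.53
4 [-0.078 -0.015  0.004] 0.52
5 [-0.096 -0.015  0.004] 0.52
6 [-0.113 -0.014  0.004] 0.51
7 [-0.13  -0.012  0.004] 0.5
8 [-0.146 -0.009  0.004] 0.49
9 [-0.163 -0.005  0.004] 0.49
10 [-0.178  0.     0.004] 0.48
11 [-0.193  0.006  0.004] 0.47
12 [-0.207  0.012  0.004] 0.47
end cmd [0.5166 0.1245 0.074 ]
```

```bash
python3 -m handwheel '[[-0.025,-0.008,0.002,0,0,0,-1],[-0.043,-0.011,0.004,0,0,0,-1],[-0.061,-0.014,0.005,0,0,0,-1],[-0.078,-0.015,0.005,0,0,0,-1],[-0.096,-0.015,0.005,0,0,0,-0.1],[-0.113,-0.014,0.005,0,0,0,-0.1],[-0.13,-0.012,0.004,0,0,0,-0.1],[-0.146,-0.009,0.004,0,0,0,-0.1],[-0.163,-0.005,0.004,0,0,0,-0.1]]'
python3 -c "
from nxt import *
go([.5996-.0652,.1294+.002,.074],[.075,.085,.105,.13,.16,.19,.21,.23,.25,.25],2.429)"
```

```text
time: 19.98
eef_pos: [0.5338, 0.1307, 0.0742]
tcp_rot: [1.0, -0.0, -0.0, -0.0]
contact_force: [0.3, 0.8, -1.3]
opening: 0.451
finger_force: 0.0
19.975 (array([0.53458609, 0.13136056]), np.float64(14.414927646093153), np.float64(0.4867193021488583))
1 [-0.015  0.005 -0.003] 0.48
2 [-0.03   0.011 -0.028] 0.47
3 [-0.044  0.017 -0.078] 0.47
4 [-0.058  0.025 -0.14 ] 0.46
5 [-0.071  0.033 -0.215] 0.45
6 [-0.084  0.041 -0.29 ] 0.44
7 [-0.096  0.05  -0.34 ] 0.44
8 [-0.107  0.06  -0.39 ] 0.43
9 [-0.117  0.07  -0.44 ] 0.42
10 [-0.127  0.08  -0.44 ] 0.42
end cmd [0.4836 0.0994 0.25  ]
```

```bash
python3 -m handwheel '[[-0.015,0.005,-0.003,0,0,0,-0.1],[-0.03,0.011,-0.028,0,0,0,-0.1],[-0.044,0.017,-0.078,0,0,0,-0.1],[-0.058,0.025,-0.14,0,0,0,-0.1],[-0.071,0.033,-0.215,0,0,0,-0.1],[-0.08,0.04,-0.29,0,0,0,-0.1],[-0.08,0.1,-0.35,0,0,0,-0.1],[-0.08,0.2,-0.4,0,0,0,-0.1],[-0.08,0.33,-0.4,0,0,0,-0.1],[-0.08,0.46,-0.4,0,0,0,-0.1],[-0.08,0.6,-0.4,0,0,0,-0.1],[-0.08,0.7,-0.4,0,0,0,-0.1]]'
python3 snap.py t6 top; python3 snap.py s6 scene
python3 - <<'E'
from nxt import *
import pickle
p,t=pickle.load(open('t6.pkl','rb')); b,th,w=plan.bowl(2.429,1.3502,6.65,t); print(t,theta(cv2.imread('pics/t6.png'),p,th-.6,th+.6,AX+[.001,.0005]),th,w)
cv2.imwrite("pics/c6.png",np.hstack([cv2.resize(cv2.imread("pics/t6.png")[130:310,165:405],(400,300)),cv2.resize(cv2.imread("pics/s6.png")[170:350,250:490],(400,300))]))
E
```

```text
time: 21.48
eef_pos: [0.5018, -0.1514, 0.2354]
tcp_rot: [1.0, -0.001, 0.001, 0.0]
contact_force: [0.5, 0.9, -0.1]
opening: 0.447
finger_force: 0.0
21.475 [ 0.5018 -0.1514  0.2354]
21.525 [ 0.502  -0.1551  0.2355]
21.475 (np.float64(15.001920683262476), np.float64(69.6963577270508)) 15.081920683262394 0.40301884336986094
```

View pics/c6.png

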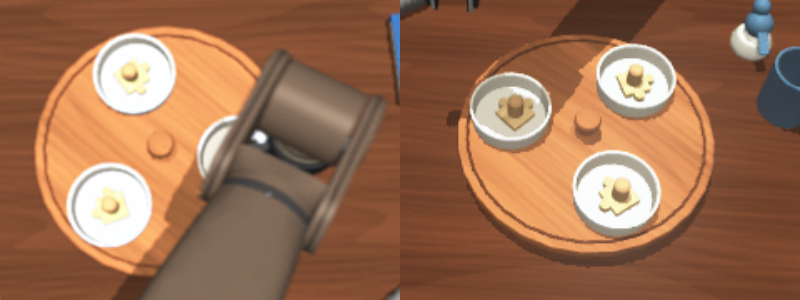

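All three bowls now hold a piece lying flat, the stray one included (scene crop (635,80)). The hand is clear, so I wait for the sorter to stop.

```bash
Z='0'
python3 -m handwheel '[[0,0.2,0,0,0,0,-0.1],[0,0.2,0,0,0,0,-0.1],[0,0.2,0,0,0,0,-0.1],[0,0.2,0,0,0,0,-0.1],[0,0.2,0,0,0,0,-0.1],[0,0.2,0,0,0,0,-0.1],[0,0.2,0,0,0,0,-0.1],[0,0.2,0,0,0,0,-0.1],[0,0.2,0,0,0,0,-0.1],[0,0.2,0,0,0,0,-0.1],[0,0.2,0,0,0,0,-0.1],[0,0.2,0,0,0,0,-0.1]]' >/dev/null
for i in 1 2 3 4 5 6 7; do python3 -m handwheel '[[0,0,0,0,0,0,-0.1],[0,0,0,0,0,0,-0.1],[0,0,0,0,0,0,-0.1],[0,0,0,0,0,0,-0.1],[0,0,0,0,0,0,-0.1],[0,0,0,0,0,0,-0.1],[0,0,0,0,0,0,-0.1],[0,0,0,0,0,0,-0.1],[0,0,0,0,0,0,-0.1],[0,0,0,0,0,0,-0.1],[0,0,0,0,0,0,-0.1],[0,0,0,0,0,0,-0.1]]' >/dev/null; python3 snap.py r$i scene; done
python3 - <<'E'
from h import *
import pickle
for i in range(1,8):
    p,t=pickle.load(open(f"r{i}.pkl","rb")); print(t,theta(cv2.imread(f"pics/r{i}.png"),p,14.8,16.8,AX+[.001,.0005]))
for i in(5,6): print(cv2.absdiff(cv2.imread(f"pics/r{i}.png"),cv2.imread("pics/r7.png"))[185:325,280:443].mean())
cv2.imwrite("pics/fin.png",cv2.imread("pics/r7.png"))
E
```

```text
24.575 [ 0.5021 -0.2291  0.2343]
26.125 [ 0.5021 -0.2292  0.2343]
27.675 [ 0.5021 -0.2292  0.2343]
29.225 [ 0.5021 -0.2291  0.2343]
30.775 [ 0.5021 -0.2291  0.2343]
32.325 [ 0.5021 -0.2291  0.2343]
33.875 [ 0.5021 -0.2292  0.2343]
24.575 (np.float64(15.935000000000178), np.float64(57.598941040039065))
26.125 (np.float64(16.20000000000022), np.float64(57.67033309936524))
27.675 (np.float64(16.365000000000244), np.float64(57.455274200439455))
29.225 (np.float64(16.40500000000025), np.float64(57.710346984863286))
30.775 (np.float64(16.40500000000025), np.float64(57.71066360473633))
32.325 (np.float64(16.40500000000025), np.float64(57.714508819580075))
33.875 (np.float64(16.40500000000025), np.float64(57.72736053466797))
0.4350131463628396
0.43023663453111305
```

View pics/fin.png

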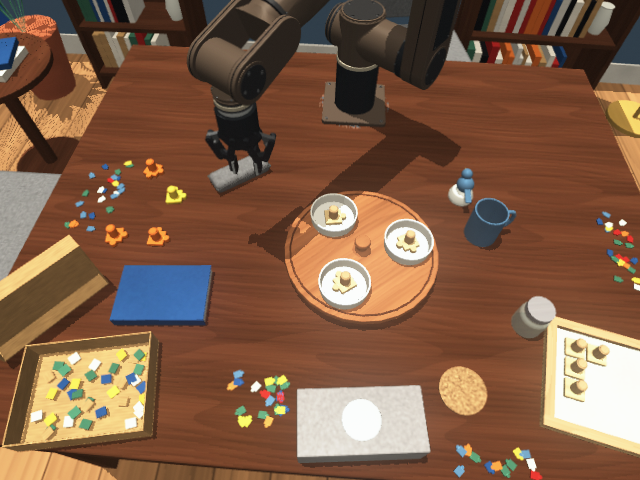

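The sorter is at rest, with a piece in each bowl at (334,213), (409,240) and (345,282). Everything else stands where it was.

```bash
python3 -c "
from plant import ctrl; print(ctrl.sign_off())"
```

```text
the job is handed in; nothing more can be done
None
```

The piece lies flat in the once-empty bowl: it was held above the moving bowl for over four seconds, lowered and let go while the sorter turned, and the job was handed in with the sorter at rest and nothing else visibly moved; the sign-off gave no verdict.

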